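# Nest the dip pans on the paint-shop hook

## Task

Put the three dip pans away on the rack's hook, largest first, so that each smaller pan ends up nested inside the one before: thread each pan's eye over the upturned tip, lower it until you feel the bar carry it, then slide it back until it bears on the rubber buffer (the first) or on the eye of the pan behind, and hold it there for a moment with a push of about one kilo before letting go. The bar's height and the buffer's place must be felt: never push with more than about two kilos, do not drop a pan, even by a few millimetres, and leave the tins, the jar, the brush and the knife where they are.

Things in the scene. Friction and masses are not known exactly. Their poses are not given: they have to be found in the camera images.
- rack: Fixed steel rack, origin on the counter, z up. Base plate 10 mm high, x -100 to 140, y +-60 mm; post at x 105 to 129 mm, 36 wide, 225 high. One level round hook bar, 8 mm thick, over its x axis (y = 0), points to -x: straight from the post to x = -86 mm, then up at 45 degrees to the tip.
- bar_mark (a point): Fixed mark on the rack (x 0, y 0, z 204 mm) at the middle of the range of the bar's top. The bar's clip is set by hand: the bar's top really lies 0 to 8 mm above or below this; NOT measured, feel for it. The bar gives 1 mm per 5 N.
- tip_mark (a point): Fixed mark on the rack (x -98, z 216 mm): top of the bar's upturned tip if the bar were at its middle height; the real tip is 0 to 8 mm higher or lower, with the bar. The tip rises 12 mm above the straight bar.
- buffer_mark (a point): Fixed mark on the rack (x 30, z 200 mm): middle of the range of the rubber buffer's front face. The buffer (28 mm across) sits on a stop collar round the bar, clamped by hand so that its face lies 0 to 15 mm before or behind this mark; NOT measured. It gives 1 mm per 4 N, at most 8 mm.
- buffer (a joint): How far the rubber buffer is squeezed along the bar, in m: 0 when nothing presses on it, 0.0025 at 10 N. Says nothing of where the buffer is.
- large: Round aluminium pan, 124 mm over the rim, 30 mm deep, about 0.30 kg, with a fixed upright bow of two wires carrying an upright wooden eye with a grip block on top. Origin: centre of the underside, z up. Eye centred at x = +18 mm, 26 mm long in x; upper end of its slot at z = 150 mm. Stands on the counter at first; hangs with its x axis along the rack's x.
- medium: Round aluminium pan, 86 mm over the rim, 30 mm deep, about 0.22 kg, with a fixed upright bow of two wires carrying an upright wooden eye with a grip block on top. Origin: centre of the underside, z up. Eye centred at x = +0 mm, 26 mm long in x; upper end of its slot at z = 142 mm. Stands on the counter at first; hangs with its x axis along the rack's x.
- small: Round aluminium pan, 50 mm over the rim, 30 mm deep, about 0.16 kg, with a fixed upright bow of two wires carrying an upright wooden eye with a grip block on top. Origin: centre of the underside, z up. Eye centred at x = -18 mm, 26 mm long in x; upper end of its slot at z = 134 mm. Stands on the counter at first; hangs with its x axis along the rack's x.
- large_eye (a point): Middle of the upper end of the slot in the large pan's eye (this surface rests on the bar), axes as the pan's. The slot runs through along x: 16 mm wide, 56 mm tall downwards. Eye 28 mm wide; over the slot 8 mm of wood, then the grip block, 8 to 40 mm above this point, 16 mm in x, 14 mm in y.
- medium_eye (a point): Middle of the upper end of the slot in the medium pan's eye (this surface rests on the bar), axes as the pan's. The slot runs through along x: 16 mm wide, 56 mm tall downwards. Eye 28 mm wide; over the slot 8 mm of wood, then the grip block, 8 to 40 mm above this point, 16 mm in x, 14 mm in y. Snug: 26 mm in front (-x) of the large pan's, level; its pan floor 8 mm higher.
- small_eye (a point): Middle of the upper end of the slot in the small pan's eye (this surface rests on the bar), axes as the pan's. The slot runs through along x: 16 mm wide, 56 mm tall downwards. Eye 28 mm wide; over the slot 8 mm of wood, then the grip block, 8 to 40 mm above this point, 16 mm in x, 14 mm in y. Snug: 26 mm in front (-x) of the medium pan's, level; its pan floor 8 mm higher.
- jar: Bystander: amber glass jar, 36 mm diameter, 45 mm high, origin under its centre.
- tin_a: Bystander: small paint tin, 60 mm diameter, 62 mm high, origin under its centre.
- tin_b: Bystander: paint tin, 72 mm diameter, 75 mm high, origin under its centre.
- tin_c: Bystander: small paint tin, 60 mm diameter, 62 mm high, origin under its centre.
- brush: Bystander: flat paint brush lying on the counter.
- knife: Bystander: filling knife lying on the counter.

How it is judged:
By the outcome, as a careful person would: the job done as asked, in the order asked, and still so for the second after the job is handed in, with the robot touching nothing.
It also fails if it takes over 72 s, if anything falls off the work surface, if the arm or the gripper's body presses on something with over 40 N, if the wrist force passes 120 N, or if a joint passes its speed limit or range.

## Robot

A 6-joint arm with a two-finger parallel gripper is mounted at the origin on the work surface. World frame = base frame: x ahead of the robot, y to its left, z up, the work surface at z = 0. Lengths are in m, angles in rad, forces in N, time in s.
With the tool pointing down it reaches from about 0.35 to 0.975 m from the base axis. Payload 7.1 kg.
Tool frame: the origin (TCP) lies at the centre of the arm's flange, where the gripper is bolted on; the fingertips stand 182 mm ahead of it and the grasp point (between the pads) lies 163 mm ahead of it; x points along the fingers, y is the direction in which the jaws open and shut, and the axes are right-handed (so a half turn about x gives the same grasp; the last joint's range is limited). The gripper opens to 88 mm and grips with 3 to 60 N. Pads are 20 mm wide; open, the fingers measure 115 mm over their backs; the gripper's body (75 mm by 178 mm) begins 61 mm behind the grasp point.
Start: joints at [1.25, 0.423, 1.63, -0, 1.089, -0.019], TCP at [0.186, 0.597, 0.405] pointing down, gripper open.
Joint ranges: [-3, 3], [-0.9, 2.11], [0.09, 2.58], [-1.31, 4.45], [0.11, 2.69], [-2.54, 2.54]. Speed limits (rad/s): [2.39, 2.39, 3.01, 3.14, 3.14, 3.14].

## Interface

Orientations are given as a unit quaternion [x, y, z, w].
In Python, from cell import r gives the robot as it stands. Calls block until the motion is done:
- r.move_to(position, orientation): joint-space move of the TCP to a pose.
- r.move_straight(position, frame=None, feed=0.15, force_limit=None): straight line of the TCP; frame=None keeps the orientation; feed is the mean speed in m/s. With force_limit (N) it stops when the force on the tool has changed by that much, and returns True; else False.
- r.move_j(angles): joint-space move.
- r.open() and r.clamp(strength=None): open the fingers fully, or close them until they stop; strength is the grip in N (None keeps the last).
- r.sleep(seconds).
- r.solve_ik(position, orientation): joint angles nearest the present ones, or None.
- r.get_state(): the state.
- r.get_image(name): name is "scene" or "top"; returns the picture (420x560x3 uint8, blue, green, red); there is no depth.
- r.camera_params(name): a dict with "fx", "fy", "cx", "cy" (pixels), "R" (3x3) and "t" (3): a world point X has camera coordinates R X + t. Camera axes: x right, y down, z forward; pixel columns grow to the right and rows downward; lengths in m; the calibration is good to about 2 mm. A picture is of the moment at which its call begins. camera_params takes no time and is no camera call.
A pose or a line that the arm cannot do raises r.MotionError and nothing moves.
- r.sign_off(): hands the job in, once; it reports no verdict.
Trained networks look in the newest picture that a camera, given by its name, has taken for a name from the list of things; names that differ only in an ending like _2 or _b are one class to them, and where a whole thing is asked for, a point or a joint stands for the part that bears it (a point fixed in the world has none). Each returns a list of dicts, best first, with "confidence" (0 to 1); they miss things now and then, are a little off and sometimes report something else, mostly with a low value. They report only what shows in the picture. A call takes as long as a camera call.
- r.search_frame(target, camera): "position" ([row, column] in pixels, amid what is visible of it).
- r.place_of(target, camera): "position" ([row, column] in pixels: a listed point, or the origin of a listed thing).
The state is a dict: "clock": time; "joint_pos": joint angles; "joint_velocities": joint speeds; "joint_torque": joint torques, N m; "ee_pos": TCP position; "eef_rot": TCP orientation; "ft_force": force on the tool from outside, world axes, zero at the start; "wrist_torque": the same for the moment, N m; "gripper_width": opening from 0.0 (shut) to 1.0 (fully open).
Only numpy, scipy, OpenCV 4.12 (cv2) and the standard library are available. Lean on these libraries where they do the work, as an engineer would, in place of code of your own. Each camera call takes 0.05 s, during which the arm holds its last target. There are 200 camera calls.

## Working session

There is one attempt and no reset: what is moved stays moved. The work goes in short steps, each a Python script; the robot and the scene stay as the last script left them, time stands still between calls to the robot, and variables do not carry over. Pictures are saved under pics/ and viewed, about 8 in all and at most 12, crops included, and the job is handed in when it is done.

```bash
mkdir -p pics; ls; cat > look.py <<'E'
from cell import r
import cv2, numpy as np
for c in ("scene","top"):
    cv2.imwrite(f"pics/{c}0.png", r.get_image(c)); p=r.camera_params(c)
    print(c,{k:np.round(v,3).tolist() for k,v in p.items()})
    for n in ["rack","bar_mark","tip_mark","buffer_mark","large","medium","small","large_eye","medium_eye","small_eye","tin_a","tin_b","jar","brush","knife"]:
        print(n,[(np.round(d["position"],1).tolist(),round(d["confidence"],2)) for d in r.place_of(n,c)][:4])
print(r.get_state())
E
python3 look.py
```

```text
pics
scene {'fx': 382.018, 'fy': 382.018, 'cx': 279.59, 'cy': 204.512, 'R': [[-0.181, 0.983, 0.003], [0.664, 0.125, -0.738], [-0.726, -0.131, -0.675]], 't': [0.119, -0.265, 1.537]}
rack []
bar_mark [([184.3, 188.2], 0.7)]
tip_mark [([159.1, 202.5], 0.9), ([226.9, 399.8], 0.62)]
buffer_mark [([197.2, 182.6], 0.8)]
large [([260.7, 340.2], 0.63)]
medium [([254.1, 291.2], 0.62)]
small [([263.8, 390.2], 0.64)]
large_eye [([219.8, 292.7], 0.74)]
medium_eye [([223.9, 292.8], 0.96)]
small_eye [([223.7, 401.9], 0.74)]
tin_a [([232.1, 371.7], 0.97), ([211.4, 151.2], 0.93), ([231.4, 420.9], 0.58)]
tin_b [([232.1, 371.7], 0.97), ([211.4, 151.2], 0.93), ([231.4, 420.9], 0.58)]
jar [([231.2, 320.7], 0.51)]
brush [([300.4, 301.2], 0.9)]
knife [([176.6, 205.2], 0.56)]
top {'fx': 448.507, 'fy': 448.507, 'cx': 276.613, 'cy': 217.725, 'R': [[0.026, -1.0, 0.004], [-0.99, -0.026, -0.136], [0.136, -0.0, -0.991]], 't': [-0.034, 0.564, 1.151]}
rack [([205.3, 362.1], 0.79), ([240.4, 233.3], 0.6), ([206.1, 157.6], 0.28)]
bar_mark [([199.4, 380.1], 0.81)]
tip_mark [([237.2, 373.4], 0.89)]
buffer_mark [([184.5,
[... 566 characters left out ...]
ck': 1.6, 'joint_pos': array([ 1.24998669e+00,  4.23110218e-01,  1.62989336e+00,  2.58806272e-05,
        1.08859643e+00, -1.90309487e-02]), 'joint_velocities': array([ 8.63146342e-04,  2.53722264e-04,  4.61874165e-04,  9.11482040e-05,
        1.35643229e-03, -3.86366280e-04]), 'joint_torque': array([ 3.49485788e-03, -5.44564211e+01, -2.74041831e+01,  6.45875931e-02,
        1.68528501e-02, -2.45596247e-06]), 'ee_pos': array([0.18574963, 0.59674853, 0.40467129]), 'eef_rot': array([ 0.10629348,  0.69908027, -0.10629586,  0.69906341]), 'ft_force': array([-0.09089564,  0.4894656 , -0.07525823]), 'wrist_torque': array([ 0.01243294, -0.08075797, -0.03396276]), 'gripper_width': 0.9981955975202398}
```

```bash
python3 -c "
import cv2
for c,(a,b,d,e) in {'scene':(120,330,110,460),'top':(110,340,80,470)}.items():
    i=cv2.imread(f'pics/{c}0.png')[a:b,d:e]; cv2.imwrite(f'pics/{c}0c.png',cv2.resize(i,None,fx=2,fy=2,interpolation=cv2.INTER_CUBIC))
"
```

```text
(no output)
```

View pics/scene0c.png

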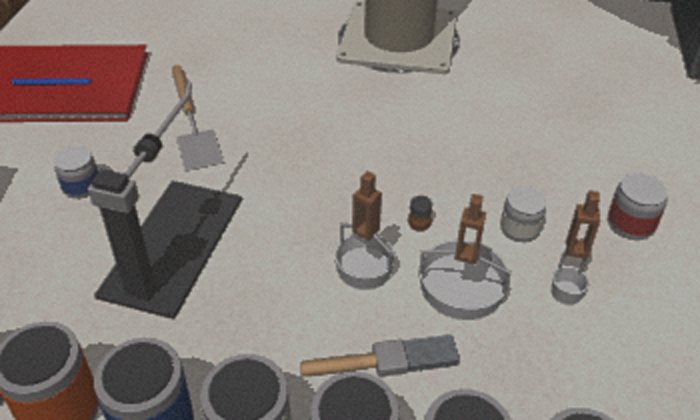

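View pics/top0c.png

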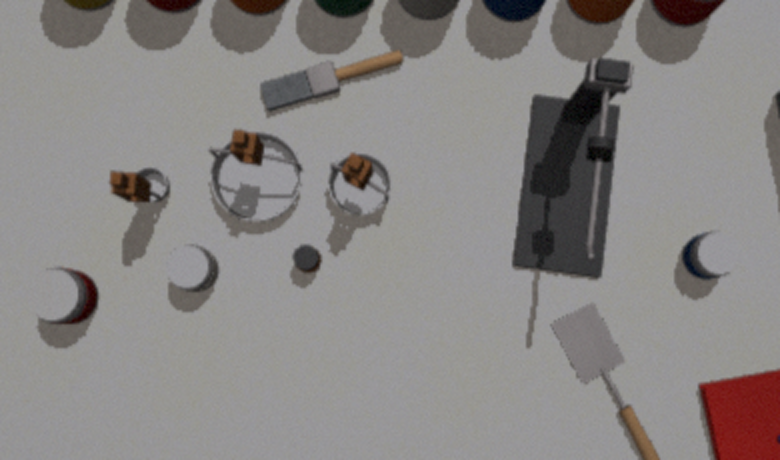

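The scene view shows the rack with its bar pointing at the robot: post at about (185,165), buffer at (193,183), tip near (204,160) in full-frame pixels. The pans are medium, large and small from left to right, with the brush in front. The top view shows the grips at about (201,141), (183,203) and (195,258). Next I'll zoom in on the bows.

```bash
python3 -c "
import cv2,numpy as np
s=cv2.imread('pics/scene0.png')[200:285,270:410]; t=cv2.imread('pics/top0.png')[160:225,130:280]
f=lambda i:cv2.resize(i,(780,int(780*i.shape[0]/i.shape[1])),interpolation=cv2.INTER_CUBIC)
o=np.vstack([f(s),f(t)]);o=cv2.resize(o,None,fx=.73,fy=.73); print(o.shape); cv2.imwrite('pics/z.png',o)"
```

```text
(592, 569, 3)
```

View pics/z.png

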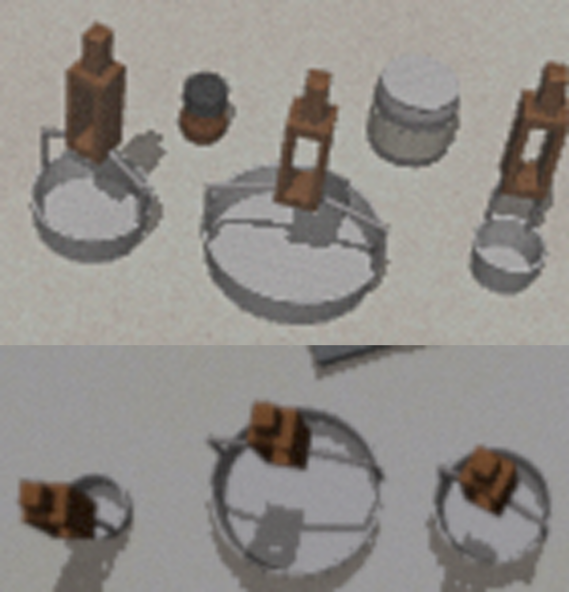

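```bash
cat > fit.py <<'E'
from cell import r
import cv2, numpy as np, itertools
from scipy.optimize import minimize
P={c:r.camera_params(c) for c in("scene","top")}
I={c:cv2.imread(f"pics/{c}0.png").astype(float) for c in P}
def proj(c,X):
    p=P[c]; q=np.asarray(X)@np.array(p["R"]).T+p["t"]; return np.c_[p["fx"]*q[:,0]/q[:,2]+p["cx"],p["fy"]*q[:,1]/q[:,2]+p["cy"]]
def ray(c,px,z):
    p=P[c];R=np.array(p["R"]);o=-R.T@p["t"];d=R.T@[(px[0]-p["cx"])/p["fx"],(px[1]-p["cy"])/p["fy"],1];return o+d*(z-o[2])/d[2]
def T(q,X): c,s=np.cos(q[2]),np.sin(q[2]); X=np.asarray(X,float); return X@np.array([[c,-s,0],[s,c,0],[0,0,1]]).T+[q[0],q[1],0]
box=lambda a,b,c: np.array(list(itertools.product(a,b,c)),float)/1000
def boxes(ex,ez):
    X=(ex-13,ex+13); return [box(X,(-14,-8),(ez-64,ez+8)),box(X,(8,14),(ez-64,ez+8)),box(X,(-14,14),(ez,ez+8)),box(X,(-14,14),(ez-64,ez-56)),box((ex-8,ex+8),(-7,7),(ez+8,ez+40))]
S=8
def render(c,bs,q,w):
    m=np.zeros(((w[1]-w[0])*S,(w[3]-w[2])*S),np.uint8)
    for b in bs:
        u=(proj(c,T(q,b))-[w[2]-.5,w[0]-.5])*S-.5
        cv2.fillConvexPoly(m,cv2.convexHull(np.round(u).astype(np.int32)),1)
    return cv2.resize(m.astype(np.float32),(w[3]-w[2],w[1]-w[0]),interpolation=cv2.INTER_AREA)
def wood(c,w):
    i=cv2.GaussianBlur(I[c],(3,3),.5)[w[0]:w[1],w[2]:w[3]]; return np.clip((i[...,2]/(i[...,0]+5)-1.3)/.4,0,1)
if __name__=="__main__":
    W={"large":{"scene":(208,258,328,362),"top":(165,195,190,220)},"medium":{"scene":(200,245,280,308),"top":(180,208,246,274)},"small":{"scene":(210,254,388,412),"top":(188,215,132,160)}}
    G={"large":(18,150,-.2),"medium":(0,142,-.5),"small":(-18,134,-1.2)}
    for n,(ex,ez,y0) in G.items():
        bs=boxes(ex,ez); M={c:wood(c,w) for c,w in W[n].items()}
        u=W[n]["top"]; e=ray("top",((u[2]+u[3])/2,(u[0]+u[1])/2),ez/1000)
        f=lambda q,cs=("scene","top"):sum(((render(c,bs,q,W[n][c])-M[c])**2).sum() for c in cs)
        R=[]
        for yaw in (y0,y0-.5,y0+.5,y0+1,y0-1):
            x0=np.array([e[0]-ex/1e3*np.cos(yaw),e[1]-ex/1e3*np.sin(yaw),yaw])
            for _ in range(2):
                o=minimize(f,x0,method="Nelder-Mead",options=dict(initial_simplex=x0+np.vstack([[0,0,0],np.diag([.01,.01,.3])]),xatol=1e-4)); x0=o.x
            R.append((o.fun,*o.x))
        R.sort(); print(n,[np.round(v,4).tolist() for v in R[:3]],"eye",T(R[0][1:],[[ex/1e3,0,ez/1e3]]).round(4), {c:round(float(M[c].sum()),1) for c in M})
    # rack
    w=(135,262,325,400); g=cv2.GaussianBlur(I["top"],(3,3),.7).mean(2)
    m=(g<105).astype(np.uint8); m[:w[0]]=0;m[w[1]:]=0;m[:,:w[2]]=0;m[:,w[3]:]=0
    m=cv2.morphologyEx(m,cv2.MORPH_OPEN,np.ones((9,9))); 
    bs=[box((-100,140),(-60,60),(0,10)),box((105,129),(-18,18),(0,225))]
    f=lambda q:((render("top",bs,q,w)-m[w[0]:w[1],w[2]:w[3]])**2).sum()
    e=ray("top",(363,205),.01); x0=np.array([e[0]-.02,e[1],-.05])
    for _ in range(3):
        o=minimize(f,x0,method="Nelder-Mead",options=dict(initial_simplex=x0+np.vstack([[0,0,0],np.diag([.01,.01,.1])]),xatol=1e-4)); x0=o.x
    print("rack sil",o.x.round(4),o.fun,m.sum())
    K={"top":[((380.1,199.4),(0,0,.204)),((373.4,237.2),(-.098,0,.216)),((377.5,184.5),(.03,0,.2))],"scene":[((188.2,184.3),(0,0,.204)),((202.5,159.1),(-.098,0,.216)),((182.6,197.2),(.03,0,.2))]}
    for q in [o.x]:
        for c in K: print(c,(proj(c,T(q,[k[1] for k in K[c]]))-[k[0] for k in K[c]]).round(1).tolist())
    h=minimize(lambda q:sum(np.abs(proj(c,T(q,[k[1] for k in K[c]]))-[k[0] for k in K[c]]).sum() for c in K),o.x,method="Nelder-Mead"); print("rack marks",h.x,h.fun)
    for c in K:
        i=I[c].astype(np.uint8).copy(); q=o.x; D=box((-100,140),(-60,60),(10,10))[[0,2,6,4]]
        a=(110,280,300,420) if c=="top" else (120,290,130,260)
        i=cv2.resize(i[a[0]:a[1],a[2]:a[3]],None,fx=4,fy=4,interpolation=cv2.INTER_CUBIC)
        L=lambda X,col,cl:cv2.polylines(i,[np.round((proj(c,T(q,X))-[a[2]-.5,a[0]-.5])*4).astype(np.int32)],cl,col,1)
        L(D,(0,255,0),True); L([(.105,0,.2),(-.086,0,.2),(-.098,0,.212)],(0,0,255),False); L(box((105,129),(-18,18),(225,225))[[0,2,6,4]],(255,255,0),True)
        cv2.imwrite(f"pics/rack_{c}.png",i)
    a,b=[cv2.imread(f"pics/rack_{c}.png") for c in("top","scene")]
    H=min(len(a),len(b)); v=np.hstack([a[:H],b[:H]]); cv2.imwrite("pics/rack.png",cv2.resize(v,None,fx=.78,fy=.78))
E
python3 fit.py
```

```text
large [[146.9985, 0.6138, 0.1654, -0.0724], [147.6162, 0.6141, 0.1651, -0.0645], [148.3105, 0.6143, 0.1656, -0.0768]] eye [[0.6317 0.1641 0.15  ]] {'scene': 149.3, 'top': 181.8}
medium [[162.1956, 0.6087, 0.0262, 0.1082], [162.4852, 0.6085, 0.0259, 0.1224], [163.6499, 0.6088, 0.0261, 0.1101]] eye [[0.6087 0.0262 0.142 ]] {'scene': 128.6, 'top': 159.3}
small [[132.288, 0.5999, 0.3054, -0.2475], [132.3616, 0.6003, 0.3053, -0.253], [187.7844, 0.5787, 0.2931, -1.8319]] eye [[0.5825 0.3098 0.134 ]] {'scene': 157.1, 'top': 199.3}
rack sil [ 0.5967 -0.2515 -0.1155] 462.973388671875 3908
top [[-1.9, -2.7], [1.2, 1.1], [1.8, -0.1]]
scene [[1.2, 0.9], [2.5, 1.2], [1.7, -3.7]]
rack marks [ 0.59664202 -0.25480469 -0.1586751 ] 17.31124999231153
```

```bash
python3 - <<'E'
from fit import *
v=[]
for c,w in (("scene",(195,262,275,415)),("top",(160,220,130,280))):
    i=I[c][w[0]:w[1],w[2]:w[3]]; q=i[...,2]/(i[...,0]+5); print(np.percentile(q,[5,50,80,90,95,99]).round(2))
    m=wood(c,w); v.append(cv2.resize((m*255).astype(np.uint8),(390,200)))
rk=cv2.resize(cv2.imread("pics/rack.png"),(780,480)) if 0 else cv2.imread("pics/rack.png")
print(rk.shape)
top=cv2.cvtColor(np.hstack(v),cv2.COLOR_GRAY2BGR); top=cv2.resize(top,(rk.shape[1],int(200*rk.shape[1]/780))); o=np.vstack([top,rk]); s=min(600/len(o),800/o.shape[1],1); cv2.imwrite("pics/chk.png",cv2.resize(o,None,fx=s,fy=s))
E
```

```text
[0.96 1.04 1.06 1.27 1.52 1.75]
[0.95 0.98 1.   1.05 1.84 2.34]
(530, 780, 3)
```

View pics/chk.png

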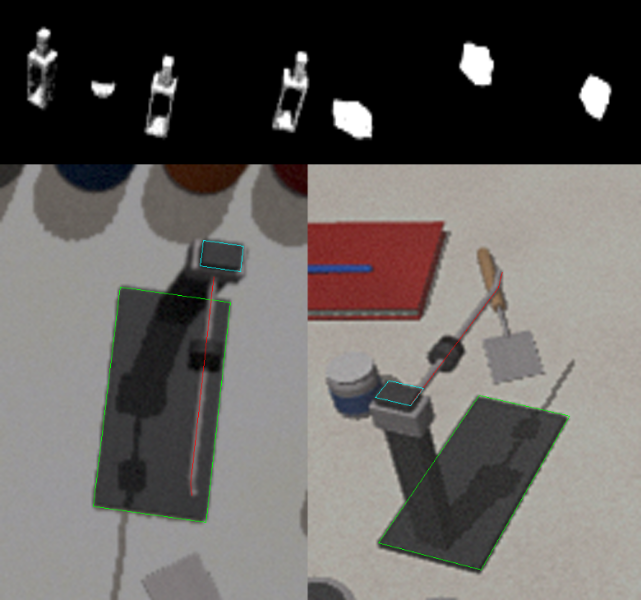

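The rack overlay fits the plate, post and bar in both views. The wood mask is too tight in the scene view, so I'll refit the pans.

```bash
sed -i 's|return np.clip((i\[...,2\]/(i\[...,0\]+5)-1.3)/.4,0,1)|a,b=(1.1,.22) if c=="scene" else (1.2,.4); return np.clip((i[...,2]/(i[...,0]+5)-a)/b,0,1)|; s|print(n,|print(n,[round(float(f(R[0][1:],(c,)))) for c in W[n]],|' fit.py
sed -i 's|"scene":(200,245,280,308),"top":(180,208,246,274)|"scene":(200,245,278,308),"top":(176,212,242,278)|; s|"top":(165,195,190,220)|"top":(165,200,185,225)|; s|(188,215,132,160)|(186,218,128,164)|' fit.py
cat >> fit.py <<'E'
        
E
python3 fit.py
```

```text
large [12, 40] [[51.8703, 0.6141, 0.1655, -0.0893], [52.469, 0.6139, 0.1655, -0.0831], [52.6206, 0.614, 0.1653, -0.0762]] eye [[0.6321 0.1639 0.15  ]] {'scene': 283.0, 'top': 190.9}
medium [25, 26] [[51.1463, 0.6086, 0.0269, -0.3906], [51.3874, 0.6082, 0.0268, -0.3993], [51.5765, 0.6087, 0.0265, -0.4023]] eye [[0.6086 0.0269 0.142 ]] {'scene': 355.4, 'top': 167.0}
small [18, 29] [[46.9338, 0.6003, 0.3064, -0.1966], [47.2224, 0.6, 0.3069, -0.1753], [99.3741, 0.5795, 0.2924, -1.7148]] eye [[0.5826 0.3099 0.134 ]] {'scene': 309.0, 'top': 210.4}
rack sil [ 0.5967 -0.2515 -0.1155] 462.973388671875 3908
top [[-1.9, -2.7], [1.2, 1.1], [1.8, -0.1]]
scene [[1.2, 0.9], [2.5, 1.2], [1.7, -3.7]]
rack marks [ 0.59664202 -0.25480469 -0.1586751 ] 17.31124999231153
```

```bash
cat > h.py <<'E'
from cell import r
import numpy as np
from scipy.spatial.transform import Rotation as Ro
RK=np.array([.5967,-.2515,-.1155])
PAN={"large":(18,150,.6141,.1655,-.085),"medium":(0,142,.6086,.0269,-.395),"small":(-18,134,.6003,.3064,-.19)}
UP=.031+.163
def quat(yaw):
    c,s=np.cos(yaw),np.sin(yaw); return Ro.from_matrix(np.array([[0,0,-1],[-s,c,0],[c,s,0]]).T).as_quat()
def eyeW(n):
    ex,ez,x,y,a=PAN[n]; return np.array([x+ex/1e3*np.cos(a),y+ex/1e3*np.sin(a),ez/1e3])
def rk(x,z,y=0):  # TCP position for the held eye at rack x,y and height z
    c,s=np.cos(RK[2]),np.sin(RK[2]); return np.array([RK[0]+c*x-s*y,RK[1]+s*x+c*y,z+UP])
def back():      # eye in rack frame from TCP
    p=r.get_state()["ee_pos"]; d=p[:2]-RK[:2]; c,s=np.cos(RK[2]),np.sin(RK[2]); return np.array([c*d[0]+s*d[1],-s*d[0]+c*d[1],p[2]-UP])
def F(n=1):      # force in rack axes
    f=[]
    for _ in range(n): f.append(r.get_state()["ft_force"]); n>1 and r.sleep(.02)
    f=np.mean(f,0); c,s=np.cos(RK[2]),np.sin(RK[2]); return np.array([c*f[0]+s*f[1],-s*f[0]+c*f[1],f[2]])
def say(t): print(t,"t=%.2f"%r.get_state()["clock"],"eye",(back()*1e3).round(1),"F",F().round(2),"w",round(r.get_state()["gripper_width"],3),flush=True)
E
python3 - <<'E'
from h import *; from fit import proj
s=r.get_state(); print(s["clock"],Ro.from_quat(s["eef_rot"]).as_matrix().round(2).tolist())
for n in PAN:
    e=eyeW(n); print(n,proj("top",[[PAN[n][2],PAN[n][3],0],e]).round(0).tolist())
    for k in (0,np.pi): print(k,[None if (q:=r.solve_ik(p,quat(PAN[n][4]+k))) is None else q.round(2).tolist() for p in (e+[0,0,UP],e+[0,0,UP+.21])])
for k in (0,np.pi): print([None if (q:=r.solve_ik(rk(x,.23),quat(RK[2]+k))) is None else q.round(2).tolist() for x in (-.14,.03)])
E
```

```text
1.6 [[-0.0, 0.3, 0.95], [0.0, 0.95, -0.3], [-1.0, -0.0, -0.0]]
large [[210.0, 200.0], [202.0, 182.0]]
0 [[0.24, 0.53, 1.61, -0.0, 1.0, -1.25], [0.24, 0.34, 1.4, -0.0, 1.39, -1.25]]
3.141592653589793 [[0.24, 0.53, 1.61, -0.0, 1.0, 1.89], [0.24, 0.34, 1.4, -0.0, 1.39, 1.89]]
medium [[260.0, 203.0], [258.0, 194.0]]
0 [[0.02, 0.48, 1.71, -0.0, 0.94, -1.15], [0.02, 0.27, 1.52, -0.0, 1.35, -1.15]]
3.141592653589793 [[0.02, 0.48, 1.71, -0.0, 0.94, 1.99], [0.02, 0.27, 1.52, -0.0, 1.35, 1.99]]
small [[158.0, 204.0], [142.0, 202.0]]
0 [[0.47, 0.56, 1.6, -0.0, 0.98, -0.91], [0.47, 0.36, 1.41, -0.0, 1.37, -0.91]]
3.141592653589793 [[0.47, 0.56, 1.6, -0.0, 0.98, 2.23], [0.47, 0.36, 1.41, 0.0, 1.37, 2.23]]
[[-0.5, 0.24, 1.85, -0.0, 1.05, -1.95], [-0.4, 0.48, 1.49, -0.0, 1.17, -1.86]]
[[-0.5, 0.24, 1.85, -0.0, 1.05, 1.19], [-0.4, 0.48, 1.49, -0.0, 1.17, 1.28]]
```

```bash
cat >> h.py <<'E'
def pick(n,lift):
    e=eyeW(n); q=quat(PAN[n][4])
    r.move_to(e+[0,0,UP+.045],q); say("above")
    r.move_straight(e+[0,0,UP],feed=.12); say("down")
    r.clamp(50); say("clamped")
    r.move_straight(e+[0,0,UP+lift],feed=.25); say("lifted")
E
python3 - <<'E'
from h import *; import cv2
pick("large",.20)
w=np.array([.52,-.08,.34+UP]); r.move_to(w,quat(RK[2])); say("way")
r.move_to(rk(-.14,.231),quat(RK[2])); say("front"); print(F(5))
v=[]
for c,a in (("top",(120,300,280,430)),("scene",(90,270,150,300))):
    v.append(cv2.resize(r.get_image(c)[a[0]:a[1],a[2]:a[3]],None,fx=2.6,fy=2.6,interpolation=cv2.INTER_CUBIC))
cv2.imwrite("pics/front1.png",np.hstack(v))
E
```

```text
above t=3.83 eye [-13.2 417.6 195. ] F [ 0.39 -0.62 -0.38] w 1.002
down t=4.35 eye [-12.8 417.1 149.9] F [ 0.25 -0.45  0.21] w 1.001
clamped t=5.47 eye [-12.8 416.8 149.9] F [ 0.28  0.99 -0.06] w 0.153
lifted t=6.42 eye [-13.2 416.7 348. ] F [-0.06  0.04 -3.82] w 0.153
way t=7.47 eye [-95.4 162.1 339.9] F [-0.2   0.64 -3.6 ] w 0.155
front t=8.28 eye [-139.     0.6  231.7] F [ 0.31 -0.04 -3.06] w 0.153
[ 0.30641322 -0.3251303  -3.51308778]
```

View pics/front1.png

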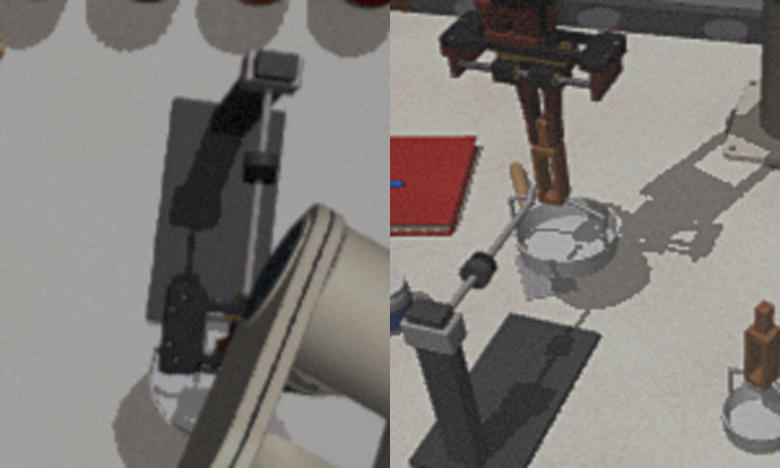

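The large pan is held upright. In the scene crop its eye is around (548,165), with the bar tip at (530,188) just in front of it. Next I thread it over the tip.

```bash
python3 - <<'E'
from h import *
print(r.move_straight(rk(-.066,.231),feed=.06,force_limit=3)); say("threaded"); f0=F(8); print(f0)
if back()[0]>-.069:
    print(r.move_straight(rk(-.066,.188),feed=.02,force_limit=3.3)); r.sleep(.1); say("lowered"); print(F(8)-f0)
E
```

```text
False
threaded t=9.85 eye [-66.3   0.  231. ] F [-0.31 -0.52 -3.24] w 0.157
[ 0.25578027 -0.07497369 -3.5189715 ]
True
lowered t=11.48 eye [-66.   -0.  200.7] F [ 1.36 -0.21  3.01] w 0.154
[ 1.35974188 -0.62475885  6.97301084]
```

```bash
cat >> h.py <<'E'
def slide(n,x0,far,z,fz0,lim=3.5,feed=.04,Fc=10.):
    """slide back along the bar until it bears, press to about Fc N, hold, ease off, let go"""
    r.move_straight(rk(x0+.006,z),feed=.03); b=F(5); print("sliding",b.round(2))
    hit=r.move_straight(rk(far,z),feed=feed,force_limit=lim); say("hit %s"%hit)
    if not hit: return False
    x=xc=back()[0]
    for i in range(14):
        f=b[0]-F(4)[0]
        if abs(f-Fc)<1: break
        x+=np.clip((Fc-f)*.00022,-.0012,.0012); r.move_straight(rk(x,z),feed=.02)
    print("push",round(f,2),F(4)[2].round(2)-fz0); r.sleep(.8); f=b[0]-F(6)[0]; say("held %.2f"%f)
    return b
E
python3 - <<'E'
from h import *
z=.2013; r.move_straight(rk(-.066,z),feed=.02); say("eased"); 
b=slide("large",-.066,.036,z,-3.5)
E
```

```text
eased t=11.87 eye [-66.   -0.  201.2] F [ 2.4  -1.48  0.98] w 0.153
sliding [-2.76  0.42  2.26]
hit True t=13.86 eye [  6.9  -0.  200.6] F [-2.57 -0.49  3.38] w 0.155
push 9.57 8.870000000000001
held 9.11 t=16.81 eye [ 1.000e+01 -2.000e-01  2.004e+02] F [-11.55  -1.78   4.82] w 0.158
```

```bash
python3 - <<'E'
from h import *
p=back(); r.move_straight(rk(p[0],.2014),feed=.02); r.sleep(.1); print(F(6).round(2)); say("up")
p=back(); r.move_straight(rk(p[0]+.0004,.2014),feed=.02); r.sleep(.8); print(F(6).round(2)); say("pressed")
x=back()[0]
for i in range(4):
    x-=.0006; r.move_straight(rk(x,.2014),feed=.02); r.sleep(.05); print("ease",(x*1e3).round(2),F(4).round(2))
E
```

```text
[-8.35 -1.34  3.57]
up t=17.26 eye [ 8.800e+00 -2.000e-01  2.008e+02] F [-9.37 -0.71  3.33] w 0.155
[-6.59 -1.08  2.92]
pressed t=18.41 eye [ 8.300e+00 -1.000e-01  2.009e+02] F [-6.92 -0.91  2.41] w 0.153
ease 7.7 [-5.73 -0.94  2.  ]
ease 7.1 [-4.7  -1.16  0.64]
ease 6.5 [-2.92 -1.75  0.1 ]
ease 5.9 [-1.31 -1.64 -0.19]
```

```bash
cat >> h.py <<'E'
def press(x,z,Ft=-11.5,hold=.8):
    """x,z: commanded values; step the command until the wrist reads Ft along the bar, hold, ease to about -2 N"""
    for i in range(12):
        f=F(3)[0]
        if f<Ft+.7: break
        x+=min(.0016,max(.0003,(f-Ft)*.00035)); r.move_straight(rk(x,z),feed=.03)
    say("press cmd x %.2f"%(x*1e3)); r.sleep(hold); print("held",F(5).round(2),(back()*1e3).round(1))
    for i in range(14):
        f=F(3)
        if f[0]>-2.3: break
        x-=min(.0016,max(.0004,(-1.8-f[0])*-.0003)); r.move_straight(rk(x,z),feed=.03)
    say("eased cmd x %.2f"%(x*1e3)); print(F(5).round(2)); return x
def release(lift=.05):
    p=r.get_state()["ee_pos"]; r.open(); say("open"); r.move_straight(p+[0,0,lift],feed=.2); say("clear")
E
python3 - <<'E'
from h import *
x=press(.0059,.2014)
release()
E
```

```text
press cmd x 11.38 t=21.12 eye [ 9.800e+00 -1.000e-01  2.007e+02] F [-11.28  -2.44   3.97] w 0.156
held [-11.23  -2.15   3.43] [ 9.800e+00 -1.000e-01  2.007e+02]
eased cmd x 6.18 t=25.96 eye [  6.4   0.  201.5] F [-2.09 -1.43 -0.76] w 0.157
[-1.59 -1.8  -0.34]
open t=27.25 eye [  6.2  -0.  201.4] F [-0.01  0.89 -0.05] w 0.998
clear t=27.65 eye [  6.4   0.  252.3] F [-0.78 -0.49 -0.72] w 1.001
```

```bash
cat >> h.py <<'E'
def press2(x,z,Ft=-11.5,hold=.8):
    for i in range(8):
        f=F(2)[0]
        if f<Ft+1.2: break
        x+=min(.0025,(f-Ft)*.00045); r.move_straight(rk(x,z),feed=.03)
    say("press cmd x %.2f"%(x*1e3)); r.sleep(hold); f=F(3); print("held",f.round(2),(back()*1e3).round(1))
    for i in range(4):
        f=F(2)[0]
        if f>-2.5: break
        x-=(-1.5-f)*.0005; r.move_straight(rk(x,z),feed=.02)
    say("eased cmd x %.2f"%(x*1e3)); return x
def bring(n,xexp,zb=.2014,hi=.231):
    pick(n,.1)
    r.move_to(rk(-.14,hi),quat(RK[2])); say("front")
    if r.move_straight(rk(xexp-.014,hi),feed=.075,force_limit=3.5): say("STOP early touch"); return
    say("threaded"); f0=F(4)
    hit=r.move_straight(rk(xexp+.008,hi),feed=.025,force_limit=3); say("touch %s"%hit); return f0
E
python3 - <<'E'
from h import *; import cv2
p=r.get_state()["ee_pos"]; r.move_straight(p+[0,0,.03],feed=.25)
print(bring("medium",-.0195))
v=[]
for c,a in (("top",(120,300,280,430)),("scene",(90,270,150,300))):
    v.append(cv2.resize(r.get_image(c)[a[0]:a[1],a[2]:a[3]],None,fx=2.6,fy=2.6,interpolation=cv2.INTER_CUBIC))
cv2.imwrite("pics/med.png",np.hstack(v))
E
```

```text
above t=29.06 eye [-20.  277.3 186.9] F [ 0.71 -0.07  0.39] w 1.002
down t=29.58 eye [-19.9 277.4 142.2] F [0.31 0.36 0.13] w 0.997
clamped t=30.72 eye [-20.3 277.9 142. ] F [ 0.07 -0.34 -0.22] w 0.152
lifted t=31.27 eye [-20.8 277.9 241.1] F [ 0.28 -0.7  -2.78] w 0.154
front t=32.42 eye [-139.6    0.4  230.4] F [-0.64 -0.35 -2.1 ] w 0.153
threaded t=33.99 eye [-33.8  -0.  231.1] F [ 0.67 -0.61 -3.13] w 0.158
touch True t=34.67 eye [-1.95e+01  1.00e-01  2.30e+02] F [-1.19 -0.5  -1.97] w 0.156
[ 0.4077988  -0.14168438 -2.09380076]
```

View pics/med.png

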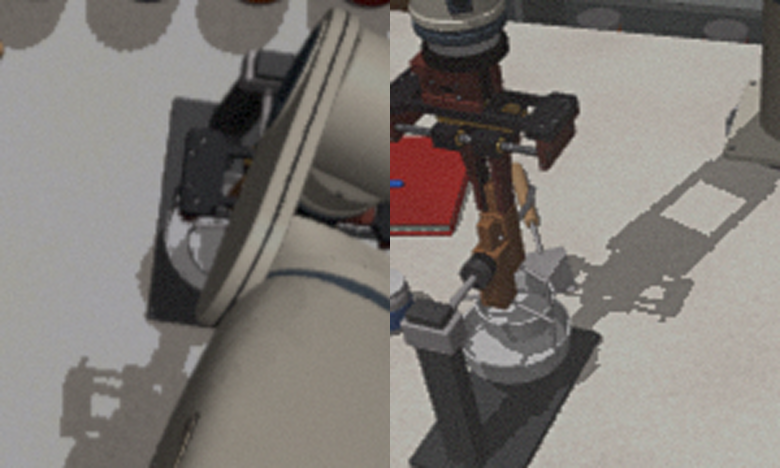

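The large pan hangs against the buffer at (478,268) in the crop. The medium is raised behind it, and the touch came at x = -19.5 mm, where it was predicted. Now I back off, lower and press.

```bash
cat >> h.py <<'E'
def lower(x,W,f0z,zb=.2014):
    z=zb+.0055
    r.move_straight(rk(x,.231),feed=.05)
    if r.move_straight(rk(x,z),feed=.06,force_limit=4): say("EARLY contact"); return None
    hit=r.move_straight(rk(x,zb-.006),feed=.012,force_limit=W); say("lowered %s"%hit)
    f=F(4)[2]-f0z; print("carried",round(f,2)); z=back()[2]+(max(0,f-W-.3))*.0002
    return z
E
python3 - <<'E'
from h import *
z=lower(-.0240,2.3,-2.2)
if z is not None and abs(z-.2012)<.0025:
    x=press2(-.0195,z); print(F(4),back())
E
```

```text
lowered True t=36.17 eye [-24.    0.  200.5] F [-0.01  0.04  3.21] w 0.16
carried 5.02
press cmd x -13.78 t=37.27 eye [-1.560e+01  1.000e-01  1.999e+02] F [-11.06  -0.94   5.81] w 0.159
held [-11.4   -0.19   6.19] [-1.56e+01  1.00e-01  2.00e+02]
eased cmd x -19.16 t=38.60 eye [-19.    0.  200.9] F [-1.15  0.25  2.01] w 0.16
[-1.25190917  0.30523649  1.41930695] [-1.90450847e-02  6.56964875e-05  2.00842244e-01]
```

```bash
python3 - <<'E'
from h import *
z=.2013
x=press2(-.0180,z,Ft=-12.8,hold=.7); print(F(3).round(2)); release()
E
```

```text
press cmd x -12.34 t=39.58 eye [-14.6   0.  200.1] F [-13.63   0.37   5.11] w 0.155
held [-12.95  -0.43   5.33] [-14.6   0.  200.1]
eased cmd x -19.45 t=41.12 eye [-19.2   0.  201.3] F [ 0.54  0.65 -0.46] w 0.158
[-0.6   0.47 -0.35]
open t=42.38 eye [-19.5  -0.  201.3] F [ 0.87 -0.65 -1.24] w 0.998
clear t=42.78 eye [-19.2   0.  252. ] F [-0.26  0.67 -1.05] w 1.002
```

```bash
python3 - <<'E'
from h import *
p=r.get_state()["ee_pos"]; r.move_straight(p+[0,0,.03],feed=.25)
f0=bring("small",-.0452); print(f0)
E
```

```text
above t=45.10 eye [-78.1 555.1 179.2] F [ 0.41 -0.43  0.35] w 1.0
down t=45.62 eye [-78.4 555.7 134. ] F [-0.28 -0.79  0.87] w 1.0
clamped t=46.76 eye [-78.6 556.  134. ] F [0.16 0.4  0.35] w 0.156
lifted t=47.31 eye [-79.1 555.6 233.1] F [-0.36  0.12 -2.5 ] w 0.154
front t=49.33 eye [-139.6    0.6  231. ] F [-0.25 -0.71 -1.2 ] w 0.158
threaded t=50.55 eye [-59.6   0.  231. ] F [ 0.45 -0.2  -1.76] w 0.155
touch True t=51.27 eye [-4.330e+01  1.000e-01  2.301e+02] F [-0.4  -0.71 -1.92] w 0.156
[-0.04476601  0.4560967  -1.71874839]
```

```bash
python3 - <<'E'
from h import *
z=lower(-.0475,1.8,-1.72)
if z is not None and abs(z-.2012)<.0025:
    z=max(z,.2010); x=press2(-.0430,z,Ft=-12.3,hold=.9); print(F(4).round(2),back(),z)
E
```

```text
lowered True t=52.67 eye [-47.5  -0.  200.2] F [ 1.57 -0.29  2.93] w 0.153
carried 4.61
press cmd x -38.00 t=53.49 eye [-3.970e+01  1.000e-01  1.998e+02] F [-10.26  -0.19   5.2 ] w 0.154
held [-11.46  -0.15   4.38] [-3.970e+01  1.000e-01  1.999e+02]
eased cmd x -43.37 t=55.17 eye [-43.1   0.  201. ] F [ 0.41  0.27 -0.67] w 0.157
[ 0.23  0.28 -0.32] [-4.31477104e-02  5.06189227e-05  2.00993323e-01] 0.201
```

```bash
python3 - <<'E'
from h import *; import cv2
z=.2012
x=press2(-.0415,z,Ft=-12.8,hold=.6); f=F(5); print(f.round(2))
while f[0]>-1.5 and x<-.0405: x+=.0004; r.move_straight(rk(x,z),feed=.02); f=F(3)
print("final",x,f.round(2)); release(.06)
p=r.get_state()["ee_pos"]; r.move_to(np.array([.40,-.05,.5]),quat(0)); say("away")
v=[]
for c,a in (("top",(120,300,300,430)),("scene",(120,300,150,280))):
    i=r.get_image(c); cv2.imwrite(f"pics/end_{c}.png",i)
    v.append(cv2.resize(i[a[0]:a[1],a[2]:a[3]],None,fx=3,fy=3,interpolation=cv2.INTER_CUBIC))
cv2.imwrite("pics/end.png",np.hstack(v))
E
```

```text
press cmd x -36.93 t=55.88 eye [-39.1   0.  200.1] F [-12.93  -0.6    3.26] w 0.158
held [-12.18  -0.36   3.83] [-3.910e+01  1.000e-01  2.002e+02]
eased cmd x -43.57 t=57.28 eye [-43.3  -0.  201.3] F [-0.4   0.77 -1.1 ] w 0.151
[-0.54 -0.2  -1.57]
final -0.042774981419400504 [-2.35 -0.42 -0.89]
open t=59.17 eye [-42.8   0.  201.2] F [ 0.69  0.24 -0.47] w 1.0
clear t=59.62 eye [-43.    0.  261.4] F [ 0.4  -0.7  -1.18] w 1.003
away t=60.62 eye [-217.8  177.2  305.9] F [-0.01 -0.41  0.05] w 0.999
```

View pics/end.png

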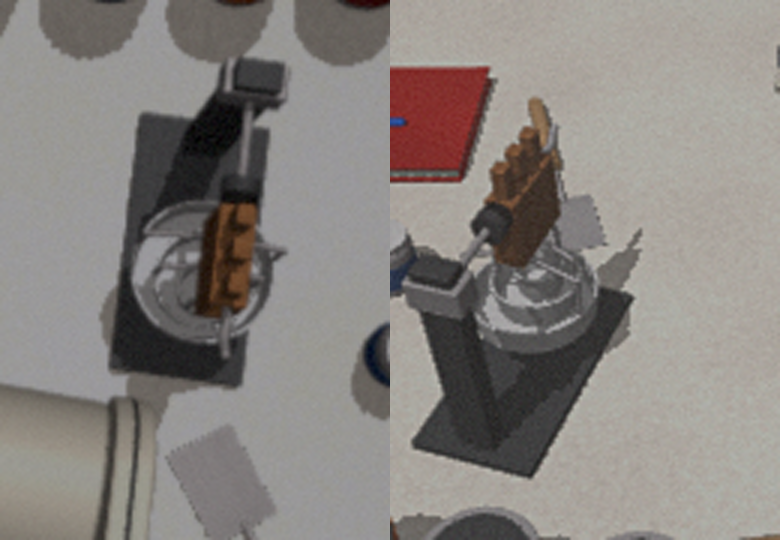

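All three eyes sit in one closed row against the buffer, at about (238,190) in the top crop. The pans are nested and no gap shows, so I'm handing in.

```bash
python3 - <<'E'
from cell import r
import cv2, numpy as np
d=cv2.absdiff(cv2.imread("pics/scene0.png"),cv2.imread("pics/end_scene.png")).max(2)
for n,(y,x) in dict(brush=(300,301),jar=(227,320),tin1=(228,372),tin2=(222,428),tin3=(206,148)).items(): print(n,np.percentile(d[y-8:y+9,x-8:x+9],90))
r.sign_off()
E
```

```text
brush 8.0
jar 9.0
tin1 7.0
tin2 7.0
tin3 7.0
the job is handed in; nothing more can be done
```

The three dip pans hang on the hook in order, large, medium, small. Each is nested in the one before, and the job is handed in at about 60.7 s of the 72 s allowed.

- **Feeling the heights and the buffer:** the bar took the large pan's weight with its eye at about 201 mm. The buffer met that eye at x of about 7 mm. The medium and small pans met the eye of the pan behind within 2 mm of where I expected.
- **Pushes:** I pressed and held each pan about a second in all, over two or three pushes, with the wrist reading 11 to 13.6 N along the bar. Bar friction is part of that, so I put the real push on the buffer or eye at about 8 to 11 N. I eased each push nearly to zero before opening the gripper, so that the rubber could not kick the pan forward.
- **Downward load:** lowering overshot a little. Net downward force on the bar reached about 9 N at most, well under two kilos.
- **Last checks:** the final pictures show the three eyes in one closed row against the buffer, with the pans nested. Comparing the scene picture before and after showed no change at the brush, jar and tins. I checked the knife only by eye, and it looked unmoved.
- **Weakest check:** when I eased off the medium pan, the force read about zero rather than a small push. It may have been a few tenths of a millimetre off contact until the small pan's push seated it again.

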